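# Free the seized riveting carriage and clamp it at its end stop

### The job

The riveting carriage carrying the crampon plate has seized on its rail: push it by its upright plate towards the hood until it breaks free, keep it from shooting off, and bring it gently and fully home against the end stop hidden inside the rail bed. Then swing the ball-ended clamp lever on the carriage all the way over to its other side, leaving the carriage home and everything else on the bench where it lies.

Things in the scene. Friction and masses are not known exactly. Their poses are not given: they have to be found in the camera images.
- rail: Riveting slide fixed to the bench: bed 440 mm long, 120 wide, 30 high, with two steel guide rods and a hood over one end. Origin: on the bench under the bed, on its centre line, 15 mm from its middle towards the hood; x runs along the rail towards the hood (the push direction), y across, z up.
- hood (a point): Middle of the open mouth of the aluminium hood, 59 mm above the bench, 55 mm along x from the rail's origin; axes as the rail's. The hood is 145 mm long, 116 wide, its top 88 mm above the bench; a punch stub on it reaches 130 mm.
- end_stop_zone (a point): Centre of the region inside the closed bed, out of sight, where the end stop lies; NOT the stop itself. The stop is met after 70 to 150 mm of carriage travel, different every time. It is a sprung buffer: about 2.5 N per mm over 12 mm, then solid; over 16 N on it is too much. Home means the carriage touches it; on release it is not thrown back if pressed lightly.
- carriage (a joint): Travel of the carriage along the rail's x, m; 0 at the start, grows towards the hood. Seized at the start: after up to 6 mm of play it needs about 8 to 20 N to break free; this fades within 10 mm more, then it slides against 3 to 4 N and stays where left. Over 0.15 m/s counts as shooting off.
- deck (a point): Middle of the top of the carriage's steel deck, 50 mm above the bench; axes as the rail's. Deck 190 mm long, 90 wide, 0.5 to 1 kg, with a toothed crampon plate bolted on its hood-side half (teeth reach 70 mm above the bench).
- push_plate (a point): The middle of the rear face (the side away from the hood) of the upright steel push plate at the carriage's rear end. The plate is 8 mm thick along the rail, 44 mm wide across it, and stands from 50 to 96 mm above the bench; this point is 75 mm above the bench. Axes as the rail's.
- lever (a joint): Angle of the clamp lever on the carriage, rad: 0 leaning 25 degrees from upright to the rail's +y side, 1.4 (its solid limit, fully over) leaning 55 degrees to the -y side; it turns about an axis along the rail and stays where it is left (about 1 to 2 N to swing it). Starts between 0 and 0.2.
- lever_ball (a point): Centre of the 20 mm black ball at the end of the clamp lever. The lever is a 10 mm round bar; the ball's centre lies 65 mm from the pivot. The pivot is on the carriage's centre line, 60 mm above the bench and 64 mm from the push_plate point towards the hood.
- buckle_a: Bystander: black plastic ratchet buckle, 60 x 26 x 19 mm, loose on the bench; origin at the centre of its underside.
- buckle_b: Bystander: another such buckle.
- heel_bar: Bystander: aluminium heel lift bar, a flat U 100 mm long, 8 mm thick, loose on the bench; origin at the middle of its long side.
- hammer: Bystander: small hammer 240 mm long with an ash handle, lying loose on the bench.

How it is judged:
By the outcome, as a careful person would: the job done as asked, in the order asked, and still so for the second after the job is handed in, with the robot touching nothing.
It also fails if it takes over 53 s, if anything falls off the work surface, if the arm or the gripper's body presses on something with over 40 N, if the wrist force passes 120 N, or if a joint passes its speed limit or range.

### The arm

A 6-joint arm with a two-finger parallel gripper is mounted at the origin on the work surface. World frame = base frame: x ahead of the robot, y to its left, z up, the work surface at z = 0. Lengths are in m, angles in rad, forces in N, time in s.
With the tool pointing down it reaches from about 0.25 to 0.775 m from the base axis. Payload 4 kg.
Tool frame: the origin (TCP) lies at the very end of the fingers, on their centre line; the grasp point (between the pads) lies 19 mm behind it; z points along the fingers, y is the direction in which the jaws open and shut (so a half turn about z gives the same grasp; the last joint's range is limited). The gripper opens to 85 mm and grips with 20 to 120 N. Pads are 22 mm wide; open, the fingers measure 114 mm over their backs; the gripper's body (76 mm by 85 mm) begins 54 mm behind the grasp point. The pads swing forward as they close: fully open they stand 13 mm farther back than shut.
Start: joints at [-1.344, 0.087, 1.371, -0, 1.684, -0.103], TCP at [0.178, -0.52, 0.231] pointing down, gripper open.
Joint ranges: [-3.1, 3.1], [-0.76, 2.03], [0.27, 2.55], [-1.08, 4.22], [0.17, 2.65], [-2.57, 2.57]. Speed limits (rad/s): [2.79, 2.79, 3.14, 3.14, 3.14, 3.14].

### API

Orientations are given as [roll, pitch, yaw] about the fixed x, y, z axes, in that order (R = Rz(yaw) Ry(pitch) Rx(roll)).
In Python, from rig import sensors, grab_frame, get_calibration, workorder gives the robot as it stands.
- The arm moves only by the tool jog_arm, never from a script. Its argument "motion" is a list that holds one entry, the list of rows, each a list of 7 numbers: the turn, a rotation vector about the tool's x, y, z in units of 6 degrees (1.0 is 6 degrees), then the shift along the tool's x, y, z in units of 30 mm (1.0 is 30 mm), then the opening, from 0 (shut) to 1 (fully open). A call has 1 to 8 rows; each row is the pose to reach, as a shift and turn from the pose commanded when the call began, along the tool's axes at that moment; what a row does not reach only later rows make up. A row lasts 1/10 s, in which the tool goes at most 50 mm and 8.59 degrees, less where a joint would pass 70% of its speed; a pose out of reach is approached as far as the arm can. A call with a gripper value outside its range is refused whole. The fingers move at their own pace and stop on an object; the grip force is fixed at half the most. Time passes only in rows, so rows that repeat a pose let the fingers close. It gives the time, the measured TCP pose, the force and the opening at its end, in the units of the state.
- sensors.observe(): the state, without advancing time (a new reading comes with each control period).
- grab_frame(name): name is "scene" or "top"; returns (picture, depth): 400x640x3 uint8, blue, green, red; 400x640 float32, m along the optical axis (not along the pixel's ray), 0 where there is no reading.
- get_calibration(name): a dict with "vertical_fov" (degrees; the focal length in pixels is half the picture's height over the tangent of half this angle, whatever the lens; pixels are square), "cx", "cy" (the principal point, pixels), "world_to_cam" (4x4, takes a point from world to camera coordinates). Camera axes: x right, y down, z forward; pixel columns grow to the right and rows downward; lengths in m; the calibration is good to about 2 mm. A picture is of the moment at which its call begins. get_calibration takes no time and is no camera call.
- workorder.close_job(): hands the job in, once; it reports no verdict.
The state is a dict: "time": time; "joint_positions": joint angles; "qd": joint speeds; "joint_efforts": joint torques, N m; "tcp_pos": TCP position; "tcp_rot": TCP orientation; "ft_force": force on the tool from outside, world axes, zero at the start; "torque": the same for the moment, N m; "grip_width": finger opening in m.
Only numpy, scipy, OpenCV 4.12 (cv2) and the standard library are available. Lean on these libraries where they do the work, as an engineer would, in place of code of your own. Each camera call takes 0.05 s, during which the arm holds its last target.

## Working session

There is one attempt and no reset: what is moved stays moved. The work goes in short steps, Python scripts to look and compute and a tool call to move; the robot and the scene stay as the last step left them, time stands still between calls to the robot, and variables do not carry over. Pictures are saved under pics/ and viewed, and the job is handed in when it is done.

Besides the shell and the picture viewer there is one more tool, called after "Emit:" by a JSON object that holds its "method" and its "body". jog_arm: Moves the arm, as the interface text tells. Its arguments: {"type":"object","properties":{"motion":{"type":"array","items":{"type":"array","items":{"type":"array","items":{"type":"number"}}}}},"required":["motion"]}

```bash
mkdir -p pics; ls
python3 - <<'E'
from rig import sensors, grab_frame, get_calibration
import cv2,numpy as np
print(sensors.observe())
for n in ("scene","top"):
    p,d=grab_frame(n); cv2.imwrite(f"pics/{n}0.png",p); np.save(f"pics/{n}0.npy",d); print(n,get_calibration(n))
E
```

```text
pics
{'time': 0.0, 'joint_positions': array([-1.34409465e+00,  8.80049677e-02,  1.37228137e+00,  9.46129430e-06,
        1.68357651e+00, -1.03078663e-01]), 'qd': array([ 0.00043466, -0.00114859,  0.00040576, -0.00063   ,  0.00086237,
        0.00257487]), 'joint_efforts': array([-7.53879449e-04, -3.51871884e+01, -3.13271463e+01, -3.37301290e-04,
        1.07903426e-02, -1.41545561e-05]), 'tcp_pos': array([ 0.17800734, -0.51987505,  0.23009805]), 'tcp_rot': array([-3.13933547e+00, -2.42948350e-04,  3.29781116e-01]), 'ft_force': array([ 0.37070578,  0.77321298, -0.24526116]), 'torque': array([-0.04555469,  0.00262052, -0.01774473]), 'grip_width': 0.08573815773856587}
scene {'vertical_fov': 44.627386839757946, 'cx': 313.4985281054872, 'cy': 192.24626892645153, 'world_to_cam': array([[ 0.69017903,  0.72355073, -0.01128065, -0.35679795],
       [ 0.4728586 , -0.46274005, -0.74985091, -0.22736547],
       [-0.54777518,  0.51219722, -0.66151066,  1.36179719],
       [ 0.        ,  0.        ,  0.        ,  1.        ]])}
top {'vertical_fov': 49.1507540393938, 'cx': 318.8284354859433, 'cy': 199.6282947263244, 'world_to_cam': array([[ 0.01974629, -0.9994489 , -0.02668309, -0.03182408],
       [-0.99573234, -0.01725241, -0.09066123,  0.55186703],
       [ 0.09015092,  0.02835944, -0.99552426,  0.92657544],
       [ 0.        ,  0.        ,  0.        ,  1.        ]])}
```

View pics/scene0.png

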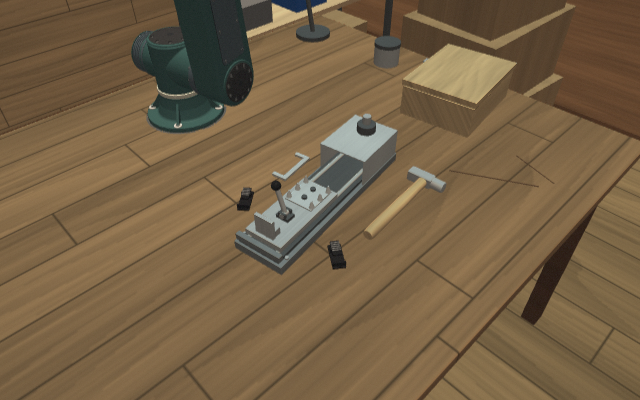

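View pics/top0.png

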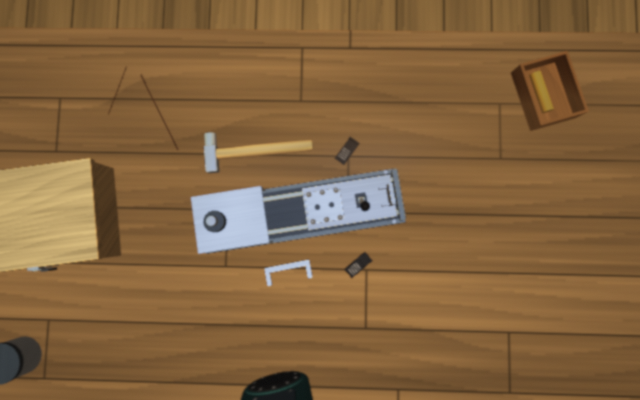

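The top view shows the rail running roughly along the image row. The hood is at the left (~230,220), the push plate at the right (~391,193), the lever ball at (365,206). The buckles are at (347,150) and (358,265), the heel bar at (288,272) and the hammer at (255,150).

```bash
cat > h.py <<'E'
import numpy as np,cv2
from rig import sensors, grab_frame, get_calibration
def cloud(n,d):
    c=get_calibration(n); f=200/np.tan(np.radians(c["vertical_fov"]/2))
    v,u=np.mgrid[0:400,0:640]
    P=np.stack([(u-c["cx"])/f*d,(v-c["cy"])/f*d,d],-1)
    T=np.linalg.inv(c["world_to_cam"])
    W=P@T[:3,:3].T+T[:3,3]; W[d<=0]=np.nan
    return W
def proj(n,p):
    c=get_calibration(n); f=200/np.tan(np.radians(c["vertical_fov"]/2))
    q=c["world_to_cam"]@np.r_[p,1]; return q[0]/q[2]*f+c["cx"],q[1]/q[2]*f+c["cy"]
E
python3 - <<'E'
from h import *
np.set_printoptions(precision=4,suppress=True)
d=np.load("pics/top0.npy"); W=cloud("top",d); np.save("pics/W.npy",W)
z=W[...,2]
print("bench z",np.nanmedian(z[300:340,400:600]))
m=np.zeros(z.shape,bool); m[165:260,185:410]=True
def rect(mask,name):
    p=W[mask][:,:2].astype(np.float32); r=cv2.minAreaRect(p); print(name,len(p),r)
rect(m&(z>.022)&(z<.14),"all")
rect(m&(z>.080)&(z<.096)&(np.arange(640)[None]<275),"hoodtop")
dk=m&(z>.046)&(z<.054)&(np.arange(640)[None]>300); rect(dk,"deck")
pp=m&(z>.085)&(z<.105)&(np.arange(640)[None]>375); rect(pp,"plate"); print(np.argwhere(pp).T, W[pp])
bl=m&(z>.09)&(np.arange(640)[None]>340)&(np.arange(640)[None]<378); print("ball",W[bl])
Ws=cloud("scene",np.load("pics/scene0.npy"))
for r,c in [(185,276),(183,275),(222,262),(216,266),(212,259)]: print(r,c,Ws[r,c])
E
python3 - <<'E'
import cv2
p=cv2.imread("pics/top0.png")[150:280,180:420]; cv2.imwrite("pics/topc.png",cv2.resize(p,None,fx=3.3,fy=3.3,interpolation=2))
p=cv2.imread("pics/scene0.png")[110:280,220:420]; cv2.imwrite("pics/scenec.png",cv2.resize(p,None,fx=3.5,fy=3.5,interpolation=2))
E
```

```text
bench z -0.0005104369654673202
all 11163 ((0.561233639717102, 0.02209506928920746), (0.19087433815002441, 0.43497759103775024), 8.953042030334473)
hoodtop 3652 ((0.5039066672325134, 0.15866589546203613), (0.11635804176330566, 0.1457584649324417), 10.08678150177002)
deck 2758 ((0.5469312071800232, -0.09303180873394012), (0.1042654737830162, 0.2057427316904068), 9.599030494689941)
plate 103 ((0.5612377524375916, -0.16878284513950348), (0.04320137947797775, 0.00825496856123209), 10.251614570617676)
[[183 183 183 183 184 184 184 184 184 185 185 185 185 185 186 186 186 186
  186 187 187 187 187 187 188 188 188 188 188 189 189 189 189 189 190 190
  190 190 191 191 191 191 192 192 192 192 192 193 193 193 193 193 194 194
  194 194 194 195 195 195 195 195 196 196 196 196 197 197 197 197 197 198
  198 198 198 198 199 199 199 199 199 200 200 200 200 200 201 201 201 201
  201 202 202 202 202 203 203 203 203 203 204 204 204]
 [388 389 390 391 387 388 389 390 391 387 388 389 390 391 388 389 390 391
  392 388 389 390 391 392 388 389 390 391 392 388 389 390 391 392 389 390
  391 392 389 390 391 392 
[... 4912 characters left out ...]
-0.1098  0.1318]
 [ 0.5281 -0.1118  0.1301]
 [ 0.5279 -0.1135  0.1338]
 [ 0.5282 -0.1157  0.1299]
 [ 0.5282 -0.1176  0.1302]
 [ 0.5284 -0.1196  0.1286]
 [ 0.5264 -0.1064  0.1263]
 [ 0.5265 -0.1084  0.125 ]
 [ 0.5264 -0.1102  0.1268]
 [ 0.5262 -0.1119  0.1301]
 [ 0.5262 -0.1137  0.1313]
 [ 0.5265 -0.1159  0.1276]
 [ 0.5265 -0.1178  0.1281]
 [ 0.5267 -0.1199  0.1255]
 [ 0.5244 -0.1082  0.1275]
 [ 0.5244 -0.1101  0.1283]
 [ 0.5244 -0.112   0.1284]
 [ 0.5246 -0.1141  0.1262]
 [ 0.5244 -0.1158  0.1294]
 [ 0.5249 -0.1183  0.1222]]
185 276 [ 0.5403 -0.1181  0.1286]
183 275 [ 0.5356 -0.1165  0.1298]
222 262 [ 0.5637 -0.1755  0.0868]
216 266 [ 0.5251 -0.1377  0.0498]
212 259 [ 0.4616 -0.11   -0.0012]
```

View pics/scenec.png

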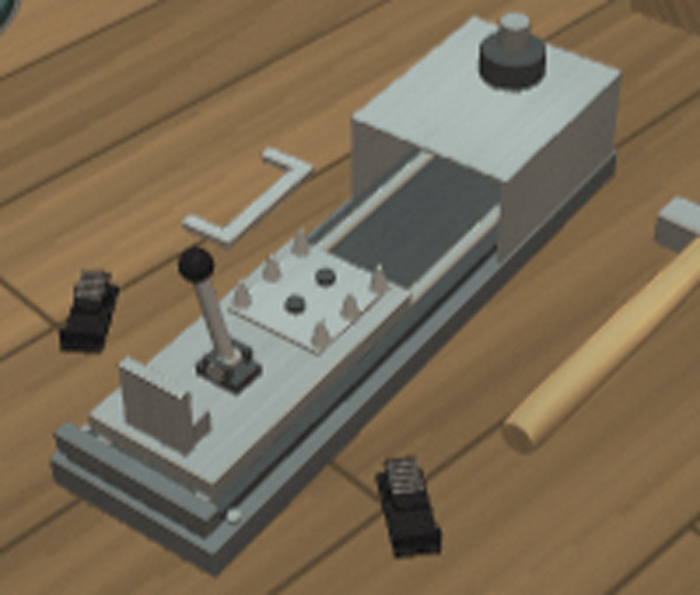

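View pics/topc.png

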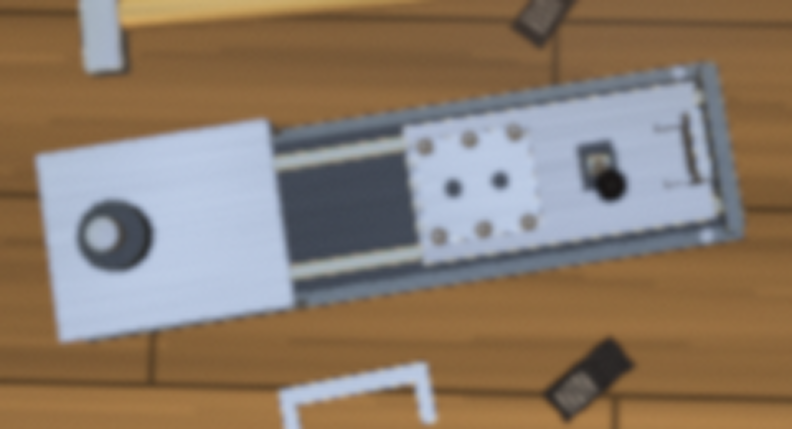

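```bash
cat >> h.py <<'E'
from scipy.spatial.transform import Rotation as R
YAW=np.radians(99.95); ex=np.array([np.cos(YAW),np.sin(YAW),0]); ey=np.array([-np.sin(YAW),np.cos(YAW),0]); ez=np.array([0,0,1.])
P0=np.array([0.5619,-0.1727,0.])   # plate rear face at start
def rail(p): q=np.asarray(p)-P0; return np.array([q@ex,q@ey,q[2]])
def units(target,yaw=YAW,start=None,s=None):
    s=s or sensors.observe(); Rc=R.from_euler('xyz',s['tcp_rot']); Rt=R.from_euler('xyz',[np.pi,0,yaw])
    rv=np.degrees((Rc.inv()*Rt).as_rotvec())/6; d=Rc.inv().apply(np.asarray(target)-s['tcp_pos'])/.03
    return np.round(np.r_[rv,d],3)
def rp(x,y,z): return P0+x*ex+y*ey+z*ez
E
python3 - <<'E'
from h import *
print(units(rp(-.027,0,.15)),rp(-.027,0,.15)); print(rail([.533,-.113,.122]))
E
```

```text
[-1.5000e-02 -1.5000e-02 -1.3509e+01  1.5714e+01 -5.9120e+00  2.6900e+00] [ 0.5665653  -0.19929389  0.15      ]
[0.06379564 0.01814983 0.122     ]
```

Emit:
{"method": "jog_arm", "body": {"motion": [[[0,0,-13.5,15.7,-5.9,1.5,0],[0,0,-13.5,15.7,-5.9,1.5,0],[0,0,-13.5,15.7,-5.9,1.5,0],[0,0,-13.5,15.7,-5.9,1.5,0],[0,0,-13.5,15.7,-5.9,1.5,0],[0,0,-13.5,15.7,-5.9,1.5,0],[0,0,-13.5,15.7,-5.9,1.5,0],[0,0,-13.5,15.7,-5.9,1.5,0]]]}}

```text
time: 0.9
tcp_pos: [0.4867, -0.2653, 0.195]
tcp_rot: [-3.141, -0.0, 1.536]
ft_force: [0.6, -0.9, -0.5]
grip_width: 0.0003
```

Run:
```python
from h import *
s=sensors.observe();print(s);print(units(rp(-.027,0,.063)))
```

```text
{'time': 0.9, 'joint_positions': array([-6.01240534e-01,  1.06875919e-01,  1.42107340e+00, -2.49162919e-04,
        1.61418840e+00, -5.66445664e-01]), 'qd': array([ 0.88777618,  0.39028224, -0.33419499, -0.0047374 , -0.06480277,
       -0.60144361]), 'joint_efforts': array([ -2.2371237 , -38.2226193 , -29.57804382,   0.14889962,
         0.31321982,   0.51484684]), 'tcp_pos': array([ 0.48665266, -0.2652856 ,  0.19503896]), 'tcp_rot': array([-3.14099913e+00, -8.24506241e-05,  1.53599069e+00]), 'ft_force': array([ 0.61117486, -0.87190109, -0.52899945]), 'torque': array([-0.04156375, -0.01268083,  0.00788122]), 'grip_width': 0.0002797824462287081}
[-6.000e-03 -1.000e-03 -1.991e+00  2.291e+00  2.588e+00  4.400e+00]
```

Emit:
{"method": "jog_arm", "body": {"motion": [[[0,0,-1.2,1.6,1.6,0.5,0],[0,0,-1.2,1.6,1.6,0.5,0],[0,0,-1.2,1.6,1.6,0.5,0],[0,0,-1.2,1.6,1.6,0.5,0],[0,0,-1.2,1.6,1.6,0.5,0]]]}}

```text
time: 1.4
tcp_pos: [0.5348, -0.222, 0.1809]
tcp_rot: [-3.141, 0.001, 1.654]
ft_force: [0.2, -0.1, 0.8]
grip_width: 0.0
```

Run:
```python
from h import *
s=sensors.observe();print(s['qd'],s['ft_force'],rail(s['tcp_pos']));print(units(rp(-.027,0,.063)))
```

```text
[-0.01179841 -0.00778641 -0.0022878   0.0026768  -0.00211911  0.00106744] [ 0.15535942 -0.08040556  0.81067184] [-0.04392045  0.03522279  0.18091979]
[-2.000e-03  6.000e-03 -8.650e-01  6.710e-01  1.119e+00  3.930e+00]
```

Emit:
{"method": "jog_arm", "body": {"motion": [[[0,0,-0.86,0.67,1.12,1.5,0],[0,0,-0.86,0.67,1.12,3.0,0],[0,0,-0.86,0.67,1.12,3.93,0],[0,0,-0.86,0.67,1.12,3.93,0],[0,0,-0.86,0.67,1.12,3.93,0]]]}}

```text
time: 1.9
tcp_pos: [0.5669, -0.1994, 0.0636]
tcp_rot: [3.141, 0.0, 1.744]
ft_force: [-0.3, -0.7, -0.0]
grip_width: -0.0
```

Run:
```python
from h import *
s=sensors.observe();print(s['ft_force'],rail(s['tcp_pos']));print(units(rp(-.027,0,.063)))
p,d=grab_frame("scene"); cv2.imwrite("pics/s1.png",cv2.resize(p[110:280,200:400],None,fx=3.5,fy=3.5,interpolation=2))
```

```text
[-0.25489676 -0.68003858 -0.02691337] [-0.02716047 -0.00031072  0.0635574 ]
[ 0.001  0.004 -0.008  0.005 -0.01   0.019]
```

View pics/s1.png

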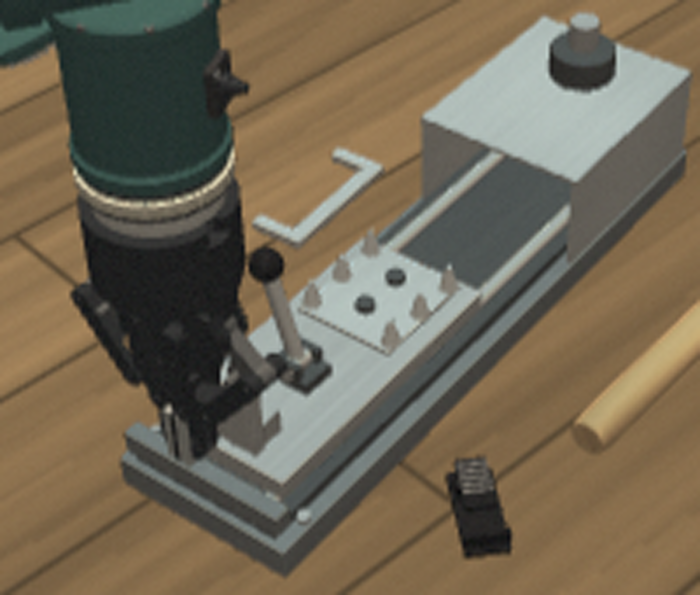

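The closed fingers stand behind the push plate and the bystanders are untouched. I'll start a slow push.

Emit:
{"method": "jog_arm", "body": {"motion": [[[0,0,0,0.15,0,0,0],[0,0,0,0.3,0,0,0],[0,0,0,0.4,0,0,0],[0,0,0,0.45,0,0,0],[0,0,0,0.48,0,0,0],[0,0,0,0.51,0,0,0],[0,0,0,0.54,0,0,0],[0,0,0,0.57,0,0,0]]]}}

```text
time: 2.75
tcp_pos: [0.5648, -0.1818, 0.0633]
tcp_rot: [3.141, 0.001, 1.745]
ft_force: [0.1, -3.7, 1.8]
grip_width: -0.0001
```

Emit:
{"method": "jog_arm", "body": {"motion": [[[0,0,0,0.03,0,0,0],[0,0,0,0.06,0,0,0],[0,0,0,0.09,0,0,0],[0,0,0,0.12,0,0,0]]]}}

```text
time: 3.15
tcp_pos: [0.5644, -0.1801, 0.0631]
tcp_rot: [3.141, 0.005, 1.745]
ft_force: [2.5, -10.1, -0.2]
grip_width: 0.0002
```

Emit:
{"method": "jog_arm", "body": {"motion": [[[0,0,0,0.02,0,0,0],[0,0,0,0.04,0,0,0],[0,0,0,0.06,0,0,0],[0,0,0,0.08,0,0,0]]]}}

```text
time: 3.55
tcp_pos: [0.5643, -0.1798, 0.0632]
tcp_rot: [3.14, 0.009, 1.744]
ft_force: [3.8, -14.7, -0.7]
grip_width: -0.0002
```

Emit:
{"method": "jog_arm", "body": {"motion": [[[0,0,0,0.02,0,0,0],[0,0,0,0.04,0,0,0],[0,0,0,0.06,0,0,0],[0,0,0,0.08,0,0,0]]]}}

```text
time: 3.95
tcp_pos: [0.5637, -0.1764, 0.0631]
tcp_rot: [3.14, 0.006, 1.744]
ft_force: [2.4, -8.9, -0.7]
grip_width: -0.0001
```

Emit:
{"method": "jog_arm", "body": {"motion": [[[0,0,0,0.02,0,0,0],[0,0,0,0.05,0,0,0],[0,0,0,0.08,0,0,0],[0,0,0,0.11,0,0,0],[0,0,0,0.14,0,0,0],[0,0,0,0.18,0,0,0],[0,0,0,0.22,0,0,0],[0,0,0,0.26,0,0,0]]]}}

```text
time: 4.75
tcp_pos: [0.5619, -0.1662, 0.0631]
tcp_rot: [3.141, 0.002, 1.745]
ft_force: [1.3, -5.9, 1.4]
grip_width: 0.0002
```

Emit:
{"method": "jog_arm", "body": {"motion": [[[0,0,0,0.06,0,0,0],[0,0,0,0.12,0,0,0],[0,0,0,0.18,0,0,0],[0,0,0,0.24,0,0,0],[0,0,0,0.3,0,0,0],[0,0,0,0.36,0,0,0],[0,0,0,0.42,0,0,0],[0,0,0,0.48,0,0,0]]]}}

```text
time: 5.55
tcp_pos: [0.5594, -0.1521, 0.0631]
tcp_rot: [3.141, 0.002, 1.745]
ft_force: [1.5, -5.3, 1.8]
grip_width: -0.0001
```

Run:
```python
from h import *
s=sensors.observe();print(s['ft_force'],rail(s['tcp_pos']));print(units(rp(.02,0,.063)))
p,d=grab_frame("scene"); cv2.imwrite("pics/s2.png",cv2.resize(p[110:280,200:400],None,fx=3.5,fy=3.5,interpolation=2))
```

```text
[ 1.51750431 -5.29971183  1.76892263] [ 0.02069844 -0.00104825  0.063071  ]
[ 0.007  0.022  0.007 -0.023 -0.035  0.002]
```

View pics/s2.png

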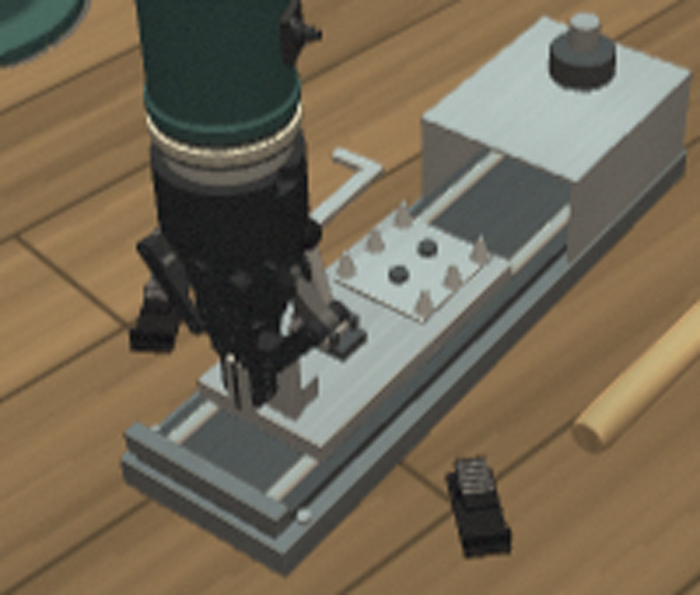

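The carriage is free and moving under control, with about 28 mm of travel. The plate is in contact and the force is a steady ~5 N.

Emit:
{"method": "jog_arm", "body": {"motion": [[[0,0,0,0.06,0,0,0],[0,0,0,0.14,0,0,0],[0,0,0,0.23,0,0,0],[0,0,0,0.32,0,0,0],[0,0,0,0.41,0,0,0],[0,0,0,0.5,0,0,0],[0,0,0,0.59,0,0,0],[0,0,0,0.68,0,0,0]]]}}

```text
time: 6.4
tcp_pos: [0.5557, -0.132, 0.063]
tcp_rot: [3.141, 0.002, 1.745]
ft_force: [1.3, -5.4, 1.5]
grip_width: -0.0002
```

Emit:
{"method": "jog_arm", "body": {"motion": [[[0,0,0,0.06,0,0,0],[0,0,0,0.12,0,0,0],[0,0,0,0.18,0,0,0],[0,0,0,0.24,0,0,0],[0,0,0,0.3,0,0,0],[0,0,0,0.36,0,0,0],[0,0,0,0.42,0,0,0]]]}}

```text
time: 7.1
tcp_pos: [0.5535, -0.1194, 0.063]
tcp_rot: [3.141, 0.002, 1.745]
ft_force: [2.3, -6.1, 2.0]
grip_width: 0.0
```

Emit:
{"method": "jog_arm", "body": {"motion": [[[0,0,0,0.03,0,0,0],[0,0,0,0.07,0,0,0],[0,0,0,0.11,0,0,0],[0,0,0,0.15,0,0,0]]]}}

```text
time: 7.5
tcp_pos: [0.5526, -0.1145, 0.063]
tcp_rot: [3.141, 0.001, 1.745]
ft_force: [1.6, -2.8, 2.1]
grip_width: 0.0001
```

Emit:
{"method": "jog_arm", "body": {"motion": [[[0,0,0,0.03,0,0,0],[0,0,0,0.07,0,0,0],[0,0,0,0.11,0,0,0],[0,0,0,0.15,0,0,0]]]}}

```text
time: 7.9
tcp_pos: [0.5514, -0.1102, 0.0623]
tcp_rot: [-3.141, 0.001, 1.746]
ft_force: [1.2, -4.4, -1.0]
grip_width: -0.0
```

Emit:
{"method": "jog_arm", "body": {"motion": [[[0,0,0,0.04,0,0,0],[0,0,0,0.08,0,0,0],[0,0,0,0.12,0,0,0],[0,0,0,0.16,0,0,0]]]}}

```text
time: 8.3
tcp_pos: [0.5512, -0.1087, 0.0624]
tcp_rot: [-3.141, 0.007, 1.745]
ft_force: [2.9, -14.7, -4.2]
grip_width: -0.0002
```

Run:
```python
from h import *
s=sensors.observe();print(s['ft_force'],s['torque'],rail(s['tcp_pos']))
p,d=grab_frame("scene"); cv2.imwrite("pics/s3.png",cv2.resize(p[110:280,200:400],None,fx=3.5,fy=3.5,interpolation=2))
s=sensors.observe();print(s['ft_force'],s['torque'],rail(s['tcp_pos']))
p,d=grab_frame("top"); cv2.imwrite("pics/t3.png",cv2.resize(p[150:280,180:420],None,fx=3.3,fy=3.3,interpolation=2))
s=sensors.observe();print(s['ft_force'],s['torque'],rail(s['tcp_pos']))
```

```text
[  2.9206186  -14.73885308  -4.20892728] [-2.0369703  -0.43372013  0.00243483] [ 0.06484555 -0.00047196  0.06236841]
[  2.42864209 -13.07733168  -2.04207925] [-1.8173359  -0.44784362 -0.00860887] [ 0.0648852  -0.00047841  0.06237386]
[  2.93816842 -12.99880716  -3.38255723] [-1.8191729  -0.493385   -0.00504385] [ 0.06489789 -0.00047201  0.06236871]
```

View pics/s3.png

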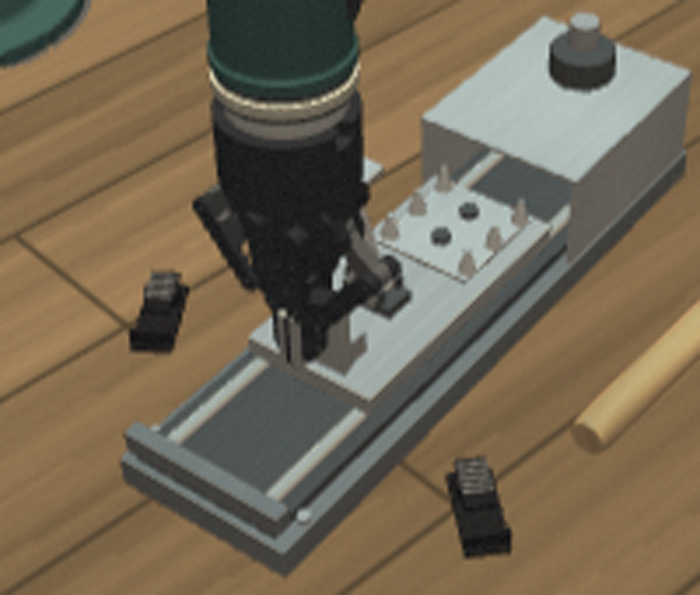

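View pics/t3.png

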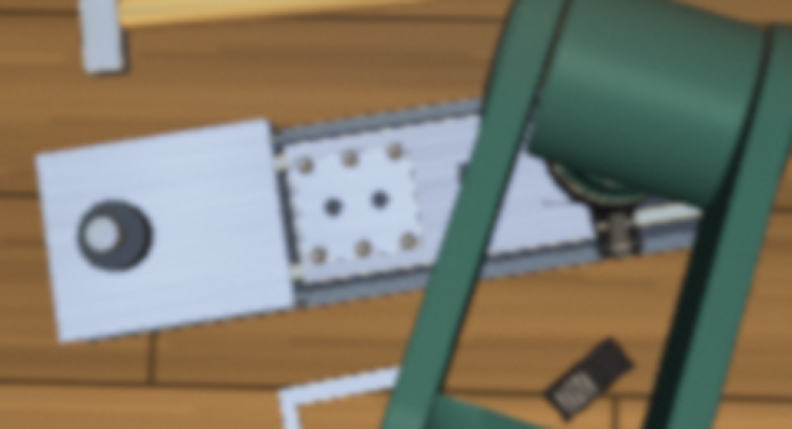

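Emit:
{"method": "jog_arm", "body": {"motion": [[[0,0,0,0.03,0,0,0],[0,0,0,0.03,0,0,0]]]}}

```text
time: 8.6
tcp_pos: [0.5511, -0.1085, 0.0624]
tcp_rot: [-3.141, 0.008, 1.744]
ft_force: [3.2, -14.7, -4.2]
grip_width: -0.0001
```

```bash
cat > st.py <<'E'
from h import *
s=sensors.observe();f=s['ft_force'];print(s['time'],'F rail',np.round([f@ex,f@ey,f[2]],2),'pos mm',np.round(rail(s['tcp_pos'])*1e3,2),s['tcp_rot'])
E
python3 st.py
```

```text
8.6 F rail [-15.03  -0.63  -4.2 ] pos mm [65.11 -0.45 62.38] [-3.14132485  0.00830847  1.74426014]
```

Emit:
{"method": "jog_arm", "body": {"motion": [[[0,0,0,-0.03,0,0,0],[0,0,0,-0.05,0,0,0],[0,0,0,-0.05,0,0,0]]]}}

```text
time: 8.9
tcp_pos: [0.5511, -0.1084, 0.0623]
tcp_rot: [-3.141, 0.005, 1.744]
ft_force: [2.5, -9.7, -2.5]
grip_width: -0.0
```

```bash
python3 st.py
```

```text
8.9 F rail [-10.01  -0.82  -2.52] pos mm [65.15 -0.45 62.31] [-3.14111567  0.00498358  1.74447724]
```

Emit:
{"method": "jog_arm", "body": {"motion": [[[0,0,0,-0.03,0,0,0],[0,0,0,-0.05,0,0,0],[0,0,0,-0.05,0,0,0]]]}}

```text
time: 9.2
tcp_pos: [0.5512, -0.1088, 0.0623]
tcp_rot: [-3.141, 0.003, 1.745]
ft_force: [1.8, -7.8, -2.2]
grip_width: 0.0001
```

```bash
python3 st.py
```

```text
9.2 F rail [-8.   -0.4  -2.16] pos mm [64.77 -0.46 62.29] [-3.14092334e+00  2.89622706e-03  1.74485475e+00]
```

The force holds up as I back off, so the carriage is being pushed back. This is the sprung buffer, at about 70 mm of travel. I'll release it slowly.

Emit:
{"method": "jog_arm", "body": {"motion": [[[0,0,0,-0.02,0,0,0],[0,0,0,-0.04,0,0,0],[0,0,0,-0.06,0,0,0],[0,0,0,-0.08,0,0,0],[0,0,0,-0.08,0,0,0]]]}}

```text
time: 9.7
tcp_pos: [0.5512, -0.1092, 0.0622]
tcp_rot: [-3.141, -0.001, 1.746]
ft_force: [1.7, -3.4, -1.9]
grip_width: 0.0002
```

```bash
python3 st.py
```

```text
9.7 F rail [-3.68 -1.11 -1.91] pos mm [64.38 -0.44 62.23] [-3.14054981e+00 -7.69201699e-04  1.74557551e+00]
```

Emit:
{"method": "jog_arm", "body": {"motion": [[[0,0,0,-0.02,0,0,0],[0,0,0,-0.04,0,0,0],[0,0,0,-0.06,0,0,0],[0,0,0,-0.08,0,0,0],[0,0,0,-0.08,0,0,0]]]}}

```text
time: 10.2
tcp_pos: [0.5521, -0.1117, 0.0629]
tcp_rot: [3.141, -0.0, 1.746]
ft_force: [-0.3, 0.2, -0.2]
grip_width: -0.0001
```

```bash
python3 st.py
```

```text
10.2 F rail [ 0.22  0.32 -0.23] pos mm [61.78 -0.89 62.89] [ 3.14143697e+00 -2.31835188e-04  1.74560819e+00]
```

Emit:
{"method": "jog_arm", "body": {"motion": [[[0,0,0,0.03,0,0,0],[0,0,0,0.03,0,0,0]]]}}

```text
time: 10.4
tcp_pos: [0.5519, -0.1108, 0.0628]
tcp_rot: [3.142, -0.0, 1.746]
ft_force: [-0.1, -0.1, -0.2]
grip_width: 0.0003
```

```bash
python3 st.py
```

```text
10.4 F rail [-0.06  0.15 -0.17] pos mm [62.7  -0.83 62.82] [ 3.14155626e+00 -1.31574985e-04  1.74560748e+00]
```

Emit:
{"method": "jog_arm", "body": {"motion": [[[0,0,0,0.03,0,0,0],[0,0,0,0.03,0,0,0]]]}}

```text
time: 10.6
tcp_pos: [0.5517, -0.11, 0.0628]
tcp_rot: [3.142, -0.0, 1.746]
ft_force: [-0.1, 0.1, 0.3]
grip_width: -0.0001
```

```bash
python3 st.py
```

```text
10.6 F rail [0.09 0.11 0.32] pos mm [63.53 -0.82 62.78] [ 3.14157892e+00 -4.98126997e-06  1.74562567e+00]
```

Emit:
{"method": "jog_arm", "body": {"motion": [[[0,0,0,0.03,0,0,0],[0,0,0,0.03,0,0,0]]]}}

```text
time: 10.8
tcp_pos: [0.5516, -0.1094, 0.0628]
tcp_rot: [3.142, 0.001, 1.746]
ft_force: [-0.2, -0.7, 0.1]
grip_width: -0.0001
```

```bash
python3 st.py
```

```text
10.8 F rail [-0.69  0.31  0.06] pos mm [64.15 -0.8  62.79] [3.14156496e+00 5.54540935e-04 1.74552880e+00]
```

Emit:
{"method": "jog_arm", "body": {"motion": [[[0,0,0,0.03,0,0,0],[0,0,0,0.03,0,0,0]]]}}

```text
time: 11.0
tcp_pos: [0.5516, -0.1094, 0.0628]
tcp_rot: [3.141, 0.002, 1.745]
ft_force: [0.9, -3.6, -1.0]
grip_width: 0.0001
```

```bash
python3 st.py
```

```text
11.0 F rail [-3.7 -0.3 -1. ] pos mm [64.13 -0.81 62.82] [3.14141090e+00 2.22947181e-03 1.74522011e+00]
```

Emit:
{"method": "jog_arm", "body": {"motion": [[[0,0,0,0.03,0,0,0],[0,0,0,0.03,0,0,0]]]}}

```text
time: 11.2
tcp_pos: [0.5516, -0.1093, 0.0629]
tcp_rot: [3.141, 0.004, 1.745]
ft_force: [1.5, -6.5, -1.8]
grip_width: 0.0001
```

```bash
python3 st.py
```

```text
11.2 F rail [-6.61 -0.34 -1.76] pos mm [64.21 -0.83 62.87] [3.1412287  0.00377355 1.74500946]
```

Emit:
{"method": "jog_arm", "body": {"motion": [[[0,0,0,0.03,0,0,0],[0,0,0,0.03,0,0,0]]]}}

```text
time: 11.4
tcp_pos: [0.5516, -0.1092, 0.0629]
tcp_rot: [3.141, 0.005, 1.745]
ft_force: [1.3, -8.8, -2.2]
grip_width: -0.0
```

```bash
python3 st.py
```

```text
11.4 F rail [-8.92  0.22 -2.22] pos mm [64.35 -0.82 62.88] [3.14113448 0.00518657 1.74478081]
```

Run:
```python
from h import *
s=sensors.observe();print(s['ft_force'],s['torque'])
p,d=grab_frame("scene"); cv2.imwrite("pics/s4.png",cv2.resize(p[140:215,280:390],None,fx=7,fy=7,interpolation=2)); np.save("pics/s4.npy",d)
p,d=grab_frame("top"); cv2.imwrite("pics/t4.png",cv2.resize(p[180:255,235:335],None,fx=7,fy=7,interpolation=2)); np.save("pics/t4.npy",d)
W=cloud("top",d); Q=W-P0; X=Q@ex; Y=Q@ey; Z=W[...,2]
# height profile along x for Y bins
for y in (-.04,-.03,-.015,0,.015,.03,.04):
    r=[]
    for x in np.arange(.2,.30,.004):
        m=(abs(Y-y)<.004)&(abs(X-x)<.003); r.append(int(1000*np.nanmedian(Z[m])) if m.any() else -1)
    print(y,r)
```

```text
[ 1.32962379 -8.82451408 -2.22451539] [-1.24620212 -0.22911008  0.05632277]
-0.04 [49, 50, 51, 49, 49, 49, 50, 49, 50, 49, 50, 51, 51, 49, 48, 49, 61, 86, 87, 88, 88, 88, 88, 88, 87]
-0.03 [54, 53, 53, 53, 62, 65, 55, 54, 55, 55, 53, 58, 67, 56, 50, 48, 85, 84, 87, 89, 88, 87, 86, 86, 88]
-0.015 [52, 53, 54, 53, 53, 53, 53, 54, 53, 53, 54, 54, 53, 55, 51, 49, 85, 85, 85, 87, 88, 88, 88, 87, 87]
0 [60, 60, 60, 54, 54, 54, 53, 57, 60, 59, 56, 54, 54, 54, 52, 49, 84, 58, 86, 88, 88, 88, 88, 87, 87]
0.015 [53, 53, 53, 55, 55, 52, 52, 54, 54, 54, 53, 53, 54, 54, 52, 48, 86, 87, 86, 87, 88, 88, 88, 88, 88]
0.03 [53, 53, 52, 54, 62, 63, 55, 53, 52, 53, 53, 56, 64, 56, 52, 49, 86, 85, 86, 87, 87, 88, 88, 88, 87]
0.04 [50, 49, 49, 49, 50, 50, 50, 50, 49, 49, 49, 48, 50, 51, 51, 50, 41, 85, 88, 88, 87, 87, 88, 88, 87]
```

View pics/s4.png

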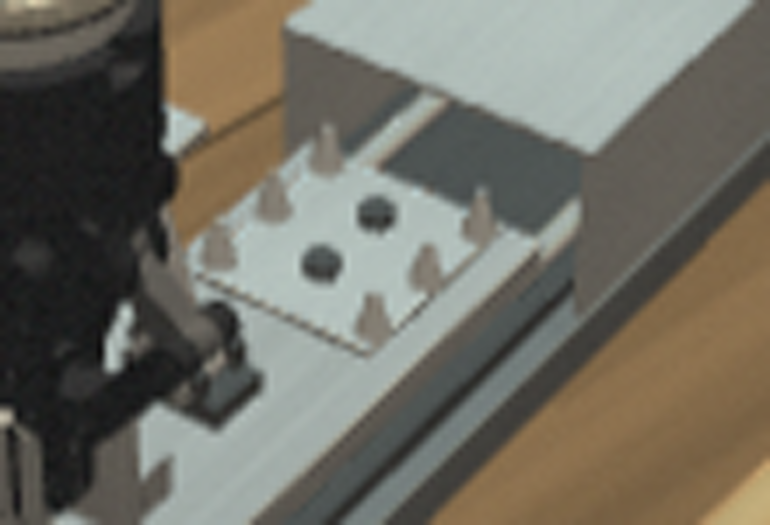

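View pics/t4.png

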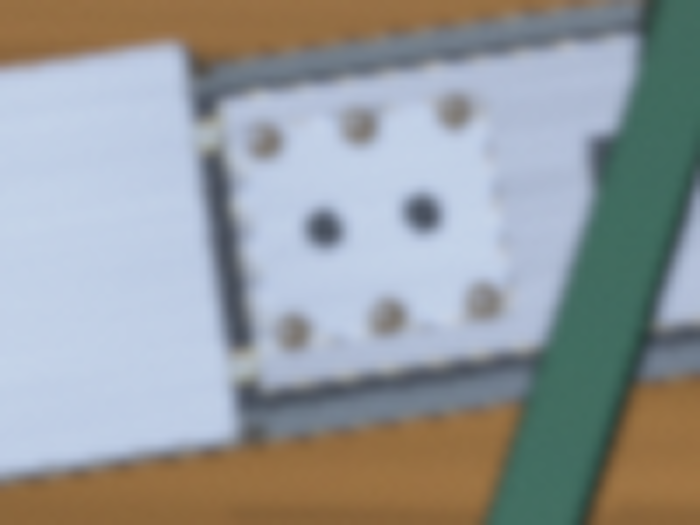

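Emit:
{"method": "jog_arm", "body": {"motion": [[[0,0,0,0.02,0,0,0],[0,0,0,0.04,0,0,0],[0,0,0,0.06,0,0,0],[0,0,0,0.06,0,0,0]]]}}

```text
time: 11.9
tcp_pos: [0.5515, -0.1088, 0.0629]
tcp_rot: [3.141, 0.008, 1.744]
ft_force: [2.8, -12.2, -3.9]
grip_width: 0.0
```

```bash
python3 st.py
```

```text
11.9 F rail [-12.52  -0.66  -3.89] pos mm [64.69 -0.81 62.91] [3.14092868 0.00788936 1.74425195]
```

Emit:
{"method": "jog_arm", "body": {"motion": [[[0,0,0,0.02,0,0,0],[0,0,0,0.04,0,0,0],[0,0,0,0.04,0,0,0]]]}}

```text
time: 12.2
tcp_pos: [0.5515, -0.1085, 0.063]
tcp_rot: [3.141, 0.009, 1.744]
ft_force: [2.0, -14.2, -3.3]
grip_width: 0.0001
```

```bash
python3 st.py
```

```text
12.2 F rail [-14.3    0.5   -3.29] pos mm [65.05 -0.82 62.97] [3.14075908 0.00945868 1.74398391]
```

Emit:
{"method": "jog_arm", "body": {"motion": [[[0,0,0,0,0,0,0],[0,0,0,0,0,0,0],[0,0,0,0,0,0,0],[0,0,0,0,0,0,0],[0,0,0,0,0,0,0],[0,0,0,0,0,0,0],[0,0,0,0,0,0,0],[0,0,0,0,0,0,0]]]}}

```text
time: 13.0
tcp_pos: [0.5515, -0.1085, 0.063]
tcp_rot: [3.141, 0.009, 1.744]
ft_force: [2.2, -13.9, -3.9]
grip_width: -0.0002
```

```bash
python3 st.py
```

```text
13.0 F rail [-14.07   0.19  -3.86] pos mm [65.04 -0.82 62.96] [3.1407684  0.00933095 1.74392761]
```

Emit:
{"method": "jog_arm", "body": {"motion": [[[0,0,0,0.02,0,0,0],[0,0,0,0.04,0,0,0],[0,0,0,0.04,0,0,0],[0,0,0,0.04,0,0,0]]]}}

```text
time: 13.4
tcp_pos: [0.5514, -0.108, 0.063]
tcp_rot: [3.141, 0.011, 1.744]
ft_force: [2.4, -15.2, -4.4]
grip_width: 0.0
```

```bash
python3 st.py
```

```text
13.4 F rail [-15.38   0.3   -4.35] pos mm [65.58 -0.83 62.99] [3.14064781 0.01067438 1.74376341]
```

Force now rises at ~2.5 N/mm. That matches the stop's sprung buffer, which seems to carry some preload. I'll release slowly, keeping the fingers as a brake.

Emit:
{"method": "jog_arm", "body": {"motion": [[[0,0,0,-0.015,0,0,0],[0,0,0,-0.03,0,0,0],[0,0,0,-0.045,0,0,0],[0,0,0,-0.06,0,0,0],[0,0,0,-0.075,0,0,0],[0,0,0,-0.09,0,0,0],[0,0,0,-0.09,0,0,0]]]}}

```text
time: 14.1
tcp_pos: [0.5514, -0.1082, 0.0629]
tcp_rot: [3.141, 0.006, 1.744]
ft_force: [2.0, -10.0, -2.6]
grip_width: -0.0004
```

```bash
python3 st.py
```

```text
14.1 F rail [-10.2   -0.19  -2.58] pos mm [65.31 -0.83 62.9 ] [3.1410205  0.0059042  1.74441776]
```

Emit:
{"method": "jog_arm", "body": {"motion": [[[0,0,0,-0.015,0,0,0],[0,0,0,-0.03,0,0,0],[0,0,0,-0.045,0,0,0],[0,0,0,-0.045,0,0,0]]]}}

```text
time: 14.5
tcp_pos: [0.5515, -0.1087, 0.0629]
tcp_rot: [3.141, 0.004, 1.745]
ft_force: [1.0, -8.4, -2.8]
grip_width: 0.0005
```

```bash
python3 st.py
```

```text
14.5 F rail [-8.41  0.42 -2.77] pos mm [64.8  -0.8  62.86] [3.14121389 0.00426405 1.74457646]
```

Emit:
{"method": "jog_arm", "body": {"motion": [[[0,0,0,-0.015,0,0,0],[0,0,0,-0.03,0,0,0],[0,0,0,-0.045,0,0,0],[0,0,0,-0.045,0,0,0]]]}}

```text
time: 14.9
tcp_pos: [0.5516, -0.109, 0.0628]
tcp_rot: [3.141, 0.002, 1.745]
ft_force: [1.1, -5.4, -1.4]
grip_width: 0.0004
```

```bash
python3 st.py
```

```text
14.9 F rail [-5.51 -0.19 -1.42] pos mm [64.56 -0.82 62.83] [3.14134663e+00 2.22146525e-03 1.74502171e+00]
```

Emit:
{"method": "jog_arm", "body": {"motion": [[[0,0,0,-0.02,0,0,0],[0,0,0,-0.04,0,0,0],[0,0,0,-0.06,0,0,0],[0,0,0,-0.1,0,0,0],[0,0,0,-0.3,0,0,0],[0,0,0,-0.6,0,0,0],[0,0,0,-0.6,0,0,0]]]}}

```text
time: 15.6
tcp_pos: [0.5547, -0.1265, 0.0628]
tcp_rot: [3.141, 0.0, 1.744]
ft_force: [-0.5, -0.0, -0.4]
grip_width: 0.0004
```

Run:
```python
from h import *
print(rail(sensors.observe()['tcp_pos']))
# lift and approach pose beside lever: carriage travel t
t=.0745
print("up",units(rp(.045,0,.17)))
```

```text
[ 0.04676511 -0.00087727  0.06284524]
up [ 2.000e-03  3.000e-03  0.000e+00 -6.000e-02 -2.900e-02 -3.572e+00]
```

Emit:
{"method": "jog_arm", "body": {"motion": [[[0,0,0,-0.05,0,-1,0],[0,0,0,-0.05,0,-2.6,0],[0,0,2,-0.05,0,-3.8,0],[0,0,4,-0.5,-1,-3.8,0],[0,0,6,-0.5,-2.0,-3.8,0],[0,0,8,-0.5,-3.5,-3.8,0],[0,0,10,-0.5,-5,-3.8,0],[0,0,11,-0.5,-6,-3.8,0]]]}}

```text
time: 16.4
tcp_pos: [0.3774, -0.1715, 0.1767]
tcp_rot: [-3.141, 0.0, 0.839]
ft_force: [-0.4, -0.4, 0.0]
grip_width: -0.0002
```

Run:
```python
from h import *
np.set_printoptions(precision=4,suppress=True)
print(rail(sensors.observe()['tcp_pos']), sensors.observe()['tcp_rot'])
p,d=grab_frame("top"); cv2.imwrite("pics/t5.png",cv2.resize(p[150:280,180:420],None,fx=3.3,fy=3.3,interpolation=2))
p,d2=grab_frame("scene"); cv2.imwrite("pics/s5.png",cv2.resize(p[110:280,200:400],None,fx=3.5,fy=3.5,interpolation=2))
for n,dd in(("top",d),("scene",d2)):
    W=cloud(n,dd); Q=W-P0; X=Q@ex;Y=Q@ey;Z=W[...,2]
    m=(X>.055)&(X<.09)&(abs(Y)<.02)&(Z>.075)&(Z<.105); print(n,"plate",m.sum(),np.nanmedian(X[m]),X[m].min() if m.any() else 0,X[m].max() if m.any() else 0)
    m=(X>.11)&(X<.17)&(abs(Y)<.05)&(Z>.114)&(Z<.14); print("ball",m.sum(),[np.nanmean(a[m]) for a in(X,Y)],np.nanmax(Z[m]) if m.any() else 0)
```

```text
[0.0331 0.1815 0.1767] [-3.1411  0.0003  0.8387]
top plate 90 0.08098526918529432 0.07642974398006004 0.0846249142029193
ball 82 [np.float64(0.14023812607179573), np.float64(0.018164897199434163)] 0.13640343697063606
scene plate 169 0.07500062205354782 0.0715455552531595 0.08282290402400821
ball 74 [np.float64(0.13400107908375683), np.float64(0.013755079188378639)] 0.13259926935428967
```

View pics/t5.png

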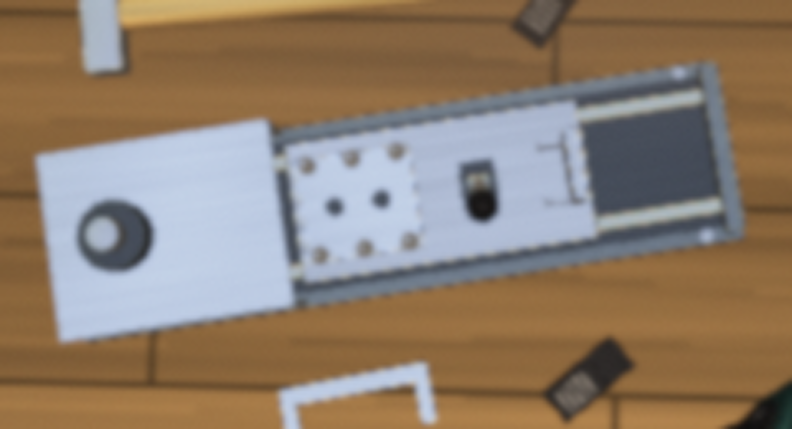

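View pics/s5.png

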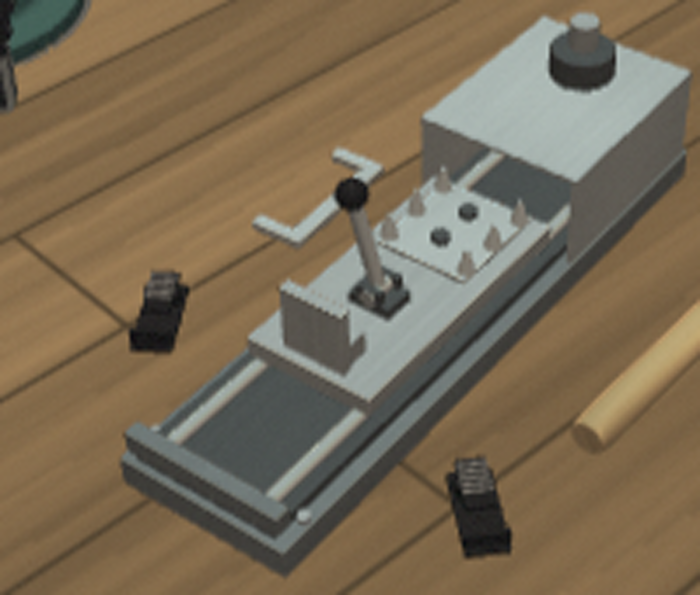

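The carriage stayed put (travel ~76 mm) and nothing else moved. The ball is at (352,193) in the scene crop, leaning toward +y. Next I'll move beside it.

Run:
```python
from h import *
print(units(rp(.139,.075,.17),np.radians(9.95)))
```

```text
[ 1.000e-03  4.000e-03  6.372e+00  4.986e+00 -5.750e-01  2.300e-01]
```

Emit:
{"method": "jog_arm", "body": {"motion": [[[0,0,6.0,4.6,-0.6,0.2,0],[0,0,6.0,4.6,-0.6,0.2,0],[0,0,6.0,4.6,-0.6,0.2,0],[0,0,6.0,4.6,-0.6,0.2,0],[0,0,6.0,4.6,-0.6,0.2,0],[0,0,6.0,4.6,-0.6,0.2,0]]]}}

```text
time: 17.1
tcp_pos: [0.4587, -0.0553, 0.1706]
tcp_rot: [-3.141, 0.0, 0.22]
ft_force: [0.2, -0.6, -1.0]
grip_width: 0.0
```

Run:
```python
from h import *
print(units(rp(.139,.065,.1),np.radians(9.95)),rail(sensors.observe()['tcp_pos']))
```

```text
[-0.005  0.     0.447  0.553 -0.159  2.353] [0.13342907 0.08134329 0.17058055]
```

Emit:
{"method": "jog_arm", "body": {"motion": [[[0,0,0.45,0.3,-0.16,1,0],[0,0,0.45,0.4,-0.16,2,0],[0,0,0.45,0.55,-0.16,2.35,0],[0,0,0.45,0.55,-0.16,2.35,0],[0,0,0.45,0.55,-0.16,2.35,0]]]}}

```text
time: 17.6
tcp_pos: [0.4737, -0.0484, 0.1013]
tcp_rot: [3.141, -0.001, 0.171]
ft_force: [0.6, 0.5, 0.5]
grip_width: -0.0
```

```bash
python3 st.py
```

```text
17.6 F rail [ 0.35 -0.64  0.45] pos mm [137.65  65.39 101.32] [ 3.14100403e+00 -1.30586622e-03  1.70778908e-01]
```

Emit:
{"method": "jog_arm", "body": {"motion": [[[0,0,0,0.3,0,0,0],[0,0,0,0.6,0,0,0],[0,0,0,0.8,0,0,0],[0,0,0,0.95,0,0,0],[0,0,0,1.1,0,0,0],[0,0,0,1.25,0,0,0],[0,0,0,1.4,0,0,0],[0,0,0,1.55,0,0,0]]]}}

```text
time: 18.4
tcp_pos: [0.5191, -0.0401, 0.1002]
tcp_rot: [3.142, 0.0, 0.17]
ft_force: [-0.7, -0.2, 1.1]
grip_width: 0.0003
```

```bash
python3 st.py
```

```text
18.4 F rail [-0.12  0.69  1.05] pos mm [137.98  19.29 100.2 ] [3.14157548e+00 1.53473221e-04 1.70066032e-01]
```

Emit:
{"method": "jog_arm", "body": {"motion": [[[0,0,0,0.15,0,0.03,0],[0,0,0,0.3,0,0.06,0],[0,0,0,0.45,0,0.1,0],[0,0,0,0.6,0,0.14,0],[0,0,0,0.75,0,0.18,0],[0,0,0,0.9,0,0.22,0],[0,0,0,1.0,0,0.26,0],[0,0,0,1.1,0,0.3,0]]]}}

```text
time: 19.2
tcp_pos: [0.5513, -0.0346, 0.0908]
tcp_rot: [-3.142, 0.001, 0.17]
ft_force: [-0.9, -0.4, 0.3]
grip_width: -0.0002
```

```bash
python3 st.py
```

```text
19.2 F rail [-0.28  0.97  0.27] pos mm [137.86 -13.43  90.81] [-3.14152780e+00  8.01380370e-04  1.70060712e-01]
```

Emit:
{"method": "jog_arm", "body": {"motion": [[[0,0,0,0.1,0,0,0],[0,0,0,0.2,0,0,0],[0,0,0,0.3,0,0,0],[0,0,0,0.4,0,0,0],[0,0,0,0.47,0,0,0],[0,0,0,0.54,0,0,0]]]}}

```text
time: 19.8
tcp_pos: [0.5665, -0.032, 0.0913]
tcp_rot: [3.142, 0.003, 0.17]
ft_force: [-6.7, -2.1, 2.6]
grip_width: 0.0001
```

```bash
python3 st.py
```

```text
19.8 F rail [-0.95  6.93  2.63] pos mm [137.76 -28.82  91.26] [3.14153791e+00 2.65806066e-03 1.70159024e-01]
```

Emit:
{"method": "jog_arm", "body": {"motion": [[[0,0,0,0.05,0,0,0],[0,0,0,0.1,0,0,0],[0,0,0,0.13,0,0,0]]]}}

```text
time: 20.1
tcp_pos: [0.5669, -0.0319, 0.091]
tcp_rot: [-3.141, 0.011, 0.17]
ft_force: [-14.4, -2.9, 8.1]
grip_width: -0.0001
```

```bash
python3 st.py
```

```text
20.1 F rail [-0.32 14.7   8.14] pos mm [137.79 -29.26  90.99] [-3.14123766  0.01101319  0.1699435 ]
```

A solid stop has been reached at the expected spot. I'll back off, lift and look.

Emit:
{"method": "jog_arm", "body": {"motion": [[[0,0,0,-0.1,0,0,0],[0,0,0,-0.3,0,0,0],[0,0,0,-0.7,0,-0.5,0],[0,0,0,-1,0,-2,0],[0,0,0,-2.5,0,-3.3,0],[0,0,0,-4,0,-3.3,0],[0,0,0,-5.5,0,-3.3,0],[0,0,0,-6.2,0,-3.3,0]]]}}

```text
time: 20.9
tcp_pos: [0.3856, -0.0628, 0.191]
tcp_rot: [3.14, -0.002, 0.17]
ft_force: [-0.2, -0.6, -0.5]
grip_width: 0.0002
```

```bash
python3 - <<'E'
from h import *
np.set_printoptions(precision=4,suppress=True)
p,d=grab_frame("top"); cv2.imwrite("pics/t6.png",cv2.resize(p[150:280,180:420],None,fx=3.3,fy=3.3,interpolation=2))
p,d2=grab_frame("scene"); cv2.imwrite("pics/s6.png",cv2.resize(p[110:280,200:400],None,fx=3.5,fy=3.5,interpolation=2))
for n,dd in(("top",d),("scene",d2)):
    W=cloud(n,dd); Q=W-P0; X=Q@ex;Y=Q@ey;Z=W[...,2]
    m=(X>.055)&(X<.09)&(abs(Y)<.02)&(Z>.075)&(Z<.105); print(n,"plate",m.sum(),np.nanmedian(X[m]))
    m=(X>.11)&(X<.17)&(abs(Y)<.08)&(Z>.085)&(Z<.14); print("ball",m.sum(),[np.nanmean(a[m]) for a in(X,Y)],np.nanmax(Z[m]) if m.any() else 0,np.nanmin(Y[m]),np.nanmax(Y[m]))
E
python3 st.py
```

```text
top plate 91 0.08099531745517133
ball 115 [np.float64(0.14050775220506165), np.float64(-0.0471192783875524)] 0.11034466280155941 -0.06228336604229022 -0.026901104088304123
scene plate 170 0.07491983959001319
ball 101 [np.float64(0.13492790734027454), np.float64(-0.053360407695454894)] 0.10685144698808557 -0.06444384160361866 -0.03134874354464365
21.0 F rail [-0.05  0.24  0.29] pos mm [138.46 153.84 190.98] [ 3.14012060e+00 -2.97299080e-03  1.68534689e-01]
```

View pics/t6.png

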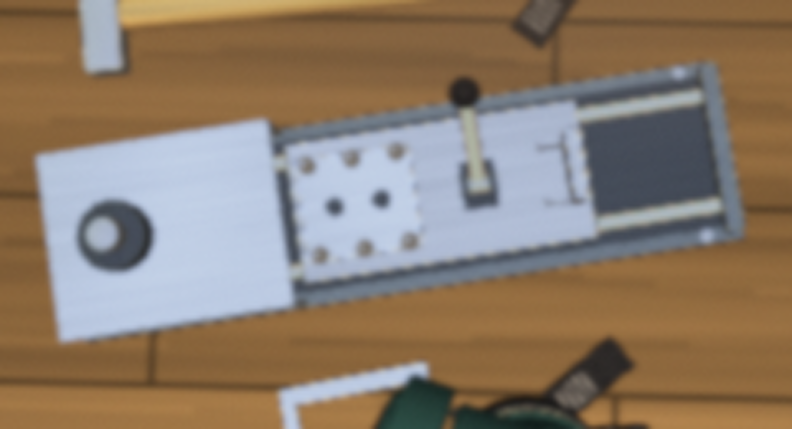

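View pics/s6.png

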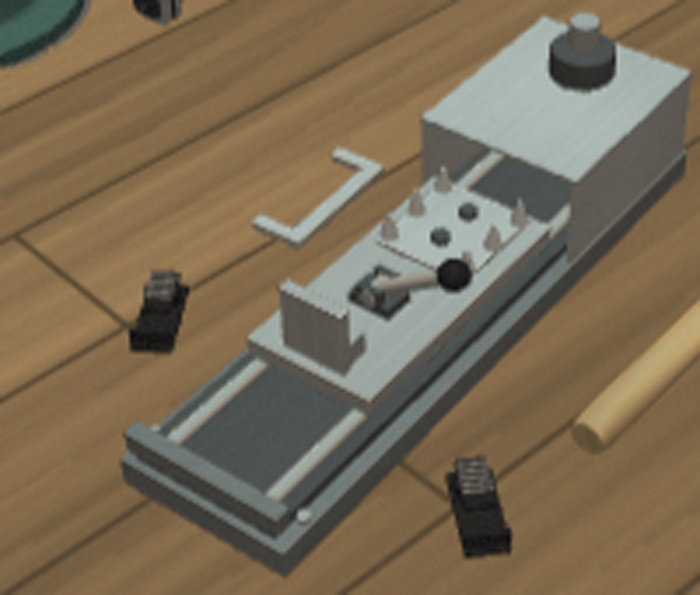

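The lever is fully over: ball centre at y ≈ −53 mm and z ≈ 97 mm, as expected for 1.4 rad. There is time left, so I'll check with a light touch that the carriage is still against the stop.

Run:
```python
from h import *
print(units(rp(.04,-.0008,.18)))
```

```text
[ 3.3000e-02 -1.1000e-02 -1.5049e+01  5.1700e+00  3.2550e+00  3.8600e-01]
```

Emit:
{"method": "jog_arm", "body": {"motion": [[[0,0,-2,0,2,0,0],[0,0,-4,0,3.26,0,0],[0,0,-6,1,3.26,0,0],[0,0,-8,2,3.26,0.2,0],[0,0,-10,3,3.26,0.3,0],[0,0,-12,4,3.26,0.3,0],[0,0,-13.5,4.9,3.26,0.3,0],[0,0,-14.5,4.9,3.26,0.3,0]]]}}

```text
time: 21.8
tcp_pos: [0.5533, -0.1333, 0.1798]
tcp_rot: [3.14, -0.001, 1.339]
ft_force: [-0.2, 0.7, 0.1]
grip_width: 0.0003
```

Run:
```python
from h import *
print(units(rp(.045,-.0008,.063)),rail(sensors.observe()['tcp_pos']))
```

```text
[ 0.015 -0.009 -3.872  0.171  0.01   3.892] [0.0403139  0.00169604 0.17976392]
```

Emit:
{"method": "jog_arm", "body": {"motion": [[[0,0,-3.5,0.1,0,0,0],[0,0,-3.5,0.1,0,0,0],[0,0,-3.5,0.1,0,0,0],[0,0,-3.5,0.1,0,0,0]]]}}

```text
time: 22.2
tcp_pos: [0.5513, -0.131, 0.1807]
tcp_rot: [3.141, -0.0, 1.697]
ft_force: [1.3, -0.2, 0.2]
grip_width: 0.0002
```

Run:
```python
from h import *
print(units(rp(.048,-.0008,.063)),rail(sensors.observe()['tcp_pos']))
```

```text
[ 8.000e-03 -1.000e-03 -4.500e-01  1.770e-01  1.220e-01  3.922e+00] [0.04286339 0.00320958 0.1806626 ]
```

Emit:
{"method": "jog_arm", "body": {"motion": [[[0,0,-0.45,0.18,0.12,1.5,0],[0,0,-0.45,0.18,0.12,3,0],[0,0,-0.45,0.18,0.12,3.92,0],[0,0,-0.45,0.18,0.12,3.92,0],[0,0,-0.45,0.18,0.12,3.92,0]]]}}

```text
time: 22.7
tcp_pos: [0.5535, -0.1254, 0.0638]
tcp_rot: [3.141, -0.0, 1.743]
ft_force: [0.6, -0.5, 0.6]
grip_width: 0.0001
```

Emit:
{"method": "jog_arm", "body": {"motion": [[[0,0,0,0.1,0,0,0],[0,0,0,0.2,0,0,0],[0,0,0,0.3,0,0,0],[0,0,0,0.4,0,0,0],[0,0,0,0.45,0,0,0],[0,0,0,0.45,0,0,0]]]}}

```text
time: 23.3
tcp_pos: [0.5505, -0.1119, 0.0638]
tcp_rot: [3.141, 0.0, 1.744]
ft_force: [0.8, 0.1, -0.1]
grip_width: 0.0001
```

```bash
python3 st.py
```

```text
23.3 F rail [-0.05 -0.84 -0.15] pos mm [61.85  0.75 63.85] [3.14139040e+00 1.62180832e-04 1.74442212e+00]
```

Emit:
{"method": "jog_arm", "body": {"motion": [[[0,0,0,0.03,0,0,0],[0,0,0,0.06,0,0,0],[0,0,0,0.08,0,0,0],[0,0,0,0.08,0,0,0]]]}}

```text
time: 23.7
tcp_pos: [0.5501, -0.1098, 0.0636]
tcp_rot: [-3.141, 0.0, 1.744]
ft_force: [-0.1, -0.0, 0.5]
grip_width: 0.0003
```

```bash
python3 st.py
```

```text
23.7 F rail [-0.    0.13  0.48] pos mm [63.99  0.79 63.61] [-3.14148532e+00  4.31642509e-05  1.74409757e+00]
```

Emit:
{"method": "jog_arm", "body": {"motion": [[[0,0,0,0.03,0,0,0],[0,0,0,0.04,0,0,0],[0,0,0,0.04,0,0,0]]]}}

```text
time: 24.0
tcp_pos: [0.5501, -0.1097, 0.0637]
tcp_rot: [3.141, 0.002, 1.744]
ft_force: [1.9, -5.2, -1.8]
grip_width: 0.0
```

```bash
python3 st.py
```

```text
24.0 F rail [-5.44 -1.02 -1.8 ] pos mm [64.12  0.77 63.67] [3.14146101e+00 2.07346545e-03 1.74384602e+00]
```

The plate is exactly where it was: contact at 64.1 mm again. It resists 5.4 N, more than sliding friction, without moving, so it is resting on the stop. I'll retreat now.

Emit:
{"method": "jog_arm", "body": {"motion": [[[0,0,0,-0.03,0,0,0],[0,0,0,-0.06,0,0,0],[0,0,0,-0.15,0,0,0],[0,0,0,-0.5,0,0,0],[0,0,0,-0.8,0,-1,0],[0,0,0,-1,0,-2.5,0],[0,0,0,-1.5,0,-4,0],[0,0,0,-2,0,-4,0]]]}}

```text
time: 24.8
tcp_pos: [0.5641, -0.17, 0.193]
tcp_rot: [3.128, 0.009, 1.745]
ft_force: [0.9, 0.0, 0.3]
grip_width: 0.0
```

Emit:
{"method": "jog_arm", "body": {"motion": [[[0,0,0,-1,0,0,0],[0,0,0,-1.5,0,0,0],[0,0,0,-1.5,0,0,0],[0,0,0,-1.5,0,0,0]]]}}

```text
time: 25.2
tcp_pos: [0.5676, -0.2117, 0.1826]
tcp_rot: [-3.14, -0.002, 1.744]
ft_force: [-0.6, 0.3, 0.2]
grip_width: -0.0001
```

Run:
```python
from h import *
s=sensors.observe(); print(s['tcp_pos'],s['ft_force'],abs(s['qd']).max())
p,d=grab_frame("scene"); cv2.imwrite("pics/s7.png",cv2.resize(p[110:280,200:450],None,fx=3,fy=3,interpolation=2))
```

```text
[ 0.56758002 -0.21169228  0.18261896] [-0.64781255  0.25786508  0.20218078] 0.021674293078439322
```

View pics/s7.png

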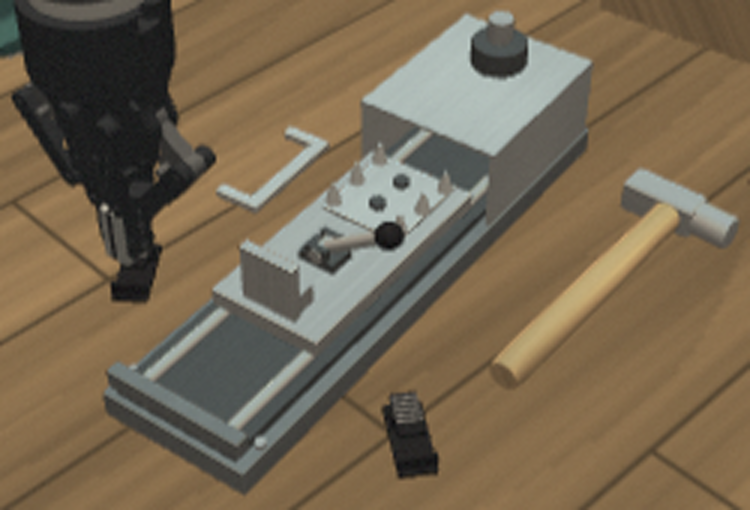

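The last picture shows the carriage home, the lever over at (388,235) and the bystanders in place. The arm is clear of everything, so I'm handing in.

```bash
python3 -c "
from rig import workorder; print(workorder.close_job())"
```

```text
the job is handed in; nothing more can be done
None
```

The carriage is home against the end stop, the clamp lever is fully over, and I've handed the job in at about 25 s. No verdict was reported.

- **Carriage:** I pushed it slowly with closed fingers on its upright plate. It broke free at about 15 N and then slid at about 3–6 N, well under the speed limit. It met the stop at about 75 mm of travel. The push peaked at 15.4 N, so I estimate about 12 N on the stop, and I eased it off slowly.
- **Lever:** I swung it over until it hit its solid limit. The camera puts the ball about 53 mm to the −y side and 97 mm above the bench, which matches 1.4 rad.
- **Last checks:** A light touch after the lever swing met the plate at the same place as before. It held 5.4 N without moving, so it was still against the stop. The final pictures show the buckles, heel bar and hammer looking undisturbed, with the arm clear of everything.

**One disagreement:** the stop felt nearly rigid up to about 13 N. Only beyond that did it give at about 2.5 N per mm and push back on release. I took this to be a preloaded buffer, not a snag. The top and scene cameras also differ by several millimetres on the plate's position, so my proof of home is the force checks rather than the images.

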